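# Shut the sprung keeper flap of a parts case

### The arm

A 6-joint arm with a two-finger parallel gripper is mounted at the origin on the work surface. World frame = base frame: x ahead of the robot, y to its left, z up, the work surface at z = 0. Lengths are in m, angles in degrees, forces in N, time in s.
With the tool pointing down it reaches from about 0.3 to 0.75 m from the base axis. Payload 8.5 kg.
Tool frame: the origin (TCP) lies on the centre line of the jaws, within the pads' length; the fingertips stand 19 mm ahead of it and the grasp point (between the pads) is the TCP (env.tcp_to_tips is the z of the fingertips in the tool frame, in m); z points along the fingers, y is the line along which they close (so a half turn about z gives the same grasp; the last joint's range is limited). The gripper opens to 85 mm and grips with 20 to 120 N. Pads are 22 mm wide; open, the fingers measure 114 mm over their backs; the gripper's body (76 mm by 85 mm) begins 54 mm behind the grasp point. The pads swing forward as they close: fully open they stand 13 mm farther back than shut.
Start: joints at [51.95, 21.807, 74.336, -0, 83.858, -12.336], TCP at [0.239, 0.496, 0.25] pointing down, gripper open.
Joint ranges: [-178.18, 178.18], [-50.72, 133.34], [12.68, 142.11], [-81.47, 261.47], [9.98, 163.14], [-165.26, 165.26]. Speed limits (degrees/s): [136.94, 136.94, 180, 180, 180, 180].

### API

Orientations are given as a 3x3 rotation matrix whose columns are the frame's x, y, z axes.
In Python, from rig import env gives the robot as it stands.
- The arm moves only by the tool servo_tool, never from a script. Its argument "steps" is a list of rows, each an object of numbers: "tx", "ty", "tz": the shift along the world's x, y, z in cm; "yaw": the turn about the world's z in degrees; "claw": the finger opening in cm, from 0 to 8.54. In form: [{"tx": .., "ty": .., "tz": .., "yaw": .., "claw": ..}, ...]. A call has 1 to 20 rows; each row shifts and turns the commanded pose from where the row before left it; what a row does not reach is not made up. A row lasts 1/10 s, in which the tool goes at most 50 mm and 8.59 degrees, less where a joint would pass 70% of its speed; a pose out of reach is approached as far as the arm can. A call with a gripper value outside its range is refused whole. The fingers move at their own pace and stop on an object; "newtons" is the grip in N (left out, the last holds). Time passes only in rows, so rows that do not move let the fingers close. It gives the time, the measured TCP pose, the force, the opening and the grip force at its end, in the units of the state.
- env.observe(): the state, without advancing time (a new reading comes with each control period).
- env.get_image(name): name is "scene" or "side" or "wrist"; returns (picture, depth): 400x640x3 uint8, red, green, blue; 400x640 float32, m along the optical axis (not along the pixel's ray), 0 where there is no reading.
- env.camera_model(name): a dict with "fovy" (degrees; the focal length in pixels is half the picture's height over the tangent of half this angle, whatever the lens; pixels are square), "cx", "cy" (the principal point, pixels), "T" (4x4, takes a point from camera to world coordinates). Camera axes: x right, y down, z forward; pixel columns grow to the right and rows downward; lengths in m; the calibration is good to about 2 mm. The wrist camera is an equidistant fisheye: a pixel r from the principal point sees the ray r / f radians off the axis. A picture is of the moment at which its call begins: read the wrist's pose just before it. camera_model takes no time and is no camera call; for the wrist camera it gives the pose at the moment of the call.
- env.close_job(): hands the job in; it is judged then, once.
The state is a dict: "time_s": time; "q": joint angles; "qvel": joint speeds; "joint_efforts": joint torques, N m; "position": TCP position; "tool_rot": TCP orientation; "ft_force": force on the tool from outside, world axes, zero at the start; "wrist_torque": the same for the moment, N m; "grip_width": finger opening in m; "gripper_force": force on a finger pad.
Only numpy, scipy, OpenCV 4.12 (cv2) and the standard library are available. Lean on these libraries where they do the work, as an engineer would, in place of code of your own. Each camera call takes 0.05 s, during which the arm holds its last target. There are 200 camera calls.

### The job

Close the small grey parts case: push its standing hinged flap over until it lies flat across the case, then, keeping it pressed down against its spring, push it along so that its free edge tucks fully home beneath the steel lip on the opposite wall and stays shut when you let go. Do it by pushing and pressing only: do not lift or carry anything, and leave the parts in the case and the things around it where they are.

Things in the scene. Friction and masses are not known exactly. Their poses are not given: they have to be found in the camera images.
- case: open-topped grey sheet-steel parts case fixed to the bench, 110 (its x) x 96 (y) mm, walls 46 mm high, on a 150 x 130 x 4 mm foot plate. Origin: centre of the underside, z up. The flap is hinged along the -x wall (the side nearer the robot); the retaining lip is on the opposite +x wall. At carriage 0 the hinge line runs along case y at x = -58 mm, z = 49 mm
- flap (a joint): angle (rad) of the flat aluminium flap, a plate 96 mm long from hinge line to free edge, 84 mm wide, 3 mm thick (mid-plane through the hinge line). 0 = level over the case, on a stop, top face 50.5 mm above the bench; 1.57 = upright; 2.0 = leaning back, outwards. A light spring stands it up: unless tucked it rises when let go. Holding it at 0 takes about 2 N at the rib
- carriage (a joint): how far (m) the flap's hinge line has slid in its slots towards the lip (case +x): 0 = back, as at the start; 0.016 = fully home, at the stop. It stays where left; sliding takes about 7 N. At 0 the folded flap's edge comes down 5 mm short of the lip's flared mouth; if slid forward before the flap is down, the flap lands on the lip and must be slid back
- rib (a point): foot of the thumb rib's hinge-side face, on the flap's outer face (its top once folded), mid-width, 71 mm from the hinge line. The rib: a bar 4 mm thick, 60 mm wide across the flap, standing 10 mm off the face. A fingertip on its hinge side can press the flap down and push it along. Axes: x from hinge to free edge, z out of the outer face
- flap_edge (a point): middle of the flap's free edge, on the outer (top when folded) face, 96 mm from the hinge line. Axes as rib
- lip_in (a point): inner edge of the lip's level part, mid-width, on its underside, 54.5 mm above the bench, 4 mm above the top of the folded flap. The steel lip, 60 mm wide, 3 mm thick, runs 10 mm from here in case +x to its upright; a flared mouth, turned up by 4 mm, reaches about 6 mm back in case -x, top 62 mm above the bench. Axes as the case
- bushing_a: taller plain steel bushing (ring 32 mm across, 18 mm bore, 30 mm tall) standing in the case. Origin at the centre of its underside. Not to be disturbed
- bushing_b: shorter brass bushing (ring 32 mm across, 18 mm bore, 22 mm tall) standing in the case. Origin at the centre of its underside. Not to be disturbed
- bolt: short hex-head bolt, 34 mm tall, standing head down in the case. Origin at the centre of its underside. Not to be disturbed
- socket: steel wrench socket, 28 mm across, 38 mm tall, standing on the bench close beside the case. Origin at the centre of its underside. Not to be disturbed
- tape: tape measure, 70 x 40 x 66 mm, on the bench. Origin at the centre of its underside. Not to be disturbed
- level: red spirit level 300 x 26 x 52 mm lying along its own x, on the bench beyond the case. Origin at the centre of its underside. Not to be disturbed
- driver: screwdriver 200 mm long, lying on the bench. Origin at the centre of its length, at its underside. Not to be disturbed
- spray: spray can, 66 mm across, 190 mm tall, standing on the bench. Origin at the centre of its underside. Not to be disturbed
Mind the look-alikes: they are no part of the job. Several things have the shape of the case; the one meant has the colours described above.

How it is judged (in metres and radians):
On the way, in this order (a step that is already met when the one before it is completed fails the run):
1. the flap is folded down over the case, its edge still short of the lip (value of joint flap below 0.15 rad and value of joint carriage below 0.008 m).
2. the flap's free edge is tucked beneath the lip (x of flap_edge in the frame of lip_in above 0.003 m and z of flap_edge in the frame of lip_in below 0.0015 m), for 0.1 s.
At the end, for the whole second after the job is handed in: The flap lies down (within 0.08 rad) with its free edge beneath the lip, at least 3 mm of the lip's level part over it (7 mm when fully home), at rest; the parts in the case stand on its floor within 20 mm of where they were, and the things around within 25 mm (all of step 2 and value of joint flap below 0.08 rad and velocity of joint flap between -0.05 and 0.05 rad/s and height (world z) of each of bushing_a, bushing_b, bolt below 0.01 m and distance of each of bushing_a, bushing_b, bolt from where it was at the start of the episode below 0.02 m and distance of each of socket, tape, level, driver, spray from where it was at the start of the episode below 0.025 m); the robot touches nothing.
It fails at once if a part in the case is lifted or carried: raised by more than 15 mm (height (world z) of any of bushing_a, bushing_b, bolt above 0.02 m).
It fails at once if a part in the case is shifted by more than 20 mm (distance of any of bushing_a, bushing_b, bolt from where it was at the start of the episode above 0.02 m).
It fails at once if something standing or lying on the bench around the case is moved by more than 25 mm, lifted or carried off (distance of any of socket, tape, level, driver, spray from where it was at the start of the episode above 0.025 m).
It also fails if it takes over 42 s, if anything falls off the work surface, if the arm or the gripper's body presses on something with over 40 N, if the wrist force passes 120 N, or if a joint passes its speed limit or range.

## Working session

There is one attempt and no reset: what is moved stays moved. The work goes in short steps, Python scripts to look and compute and a tool call to move; the robot and the scene stay as the last step left them, time stands still between calls to the robot, and variables do not carry over. Pictures are saved under pics/ and viewed, at most 10 in all, crops included, and the job is handed in when it is done.

Besides the shell and the picture viewer there is one more tool, called after "Request:" as name([rows], argument=value, ...), one row to a line, values as JSON. servo_tool: Moves the arm, as the interface text tells. Its arguments: {"type":"object","properties":{"steps":{"type":"array"},"newtons":{"type":"number"}},"required":["steps"]}

```bash
mkdir -p pics; python3 - <<'E'
from rig import env
import cv2,numpy as np
for n in("scene","side"):
    im,d=env.get_image(n); m=env.camera_model(n)
    cv2.imwrite(f"pics/{n}0.png",im[:,:,::-1]); np.savez(f"pics/{n}0.npz",im=im,d=d,T=m["T"],f=200/np.tan(np.radians(m["fovy"])/2),cx=m["cx"],cy=m["cy"])
    print(n,m)
print(env.observe())
E
```

```text
scene {'fovy': 43.757166653685516, 'cx': 307.497874718808, 'cy': 203.89191620360404, 'T': array([[-0.84944443,  0.28049086, -0.44695529,  1.20171519],
       [ 0.52761092,  0.46498388, -0.71092666,  1.08496417],
       [ 0.00841858, -0.83971118, -0.54296801,  0.85975675],
       [ 0.        ,  0.        ,  0.        ,  1.        ]])}
side {'fovy': 47.47849713613927, 'cx': 316.5692066046841, 'cy': 205.57990625975452, 'T': array([[ 0.96834008, -0.15296448,  0.1972799 ,  0.24096482],
       [-0.24905817, -0.64566252,  0.7218656 , -1.06772971],
       [ 0.01695645, -0.74814556, -0.66331795,  1.0924942 ],
       [ 0.        ,  0.        ,  0.        ,  1.        ]])}
{'time_s': 0.1, 'q': array([ 5.19506123e+01,  2.18369979e+01,  7.43769238e+01, -4.77459830e-04,
        8.38594081e+01, -1.23357526e+01]), 'qvel': array([-0.08887526, -0.12201083, -0.20248397,  0.07576077,  0.0921614 ,
       -0.09023149]), 'joint_efforts': array([ 4.28643762e-03, -4.49222302e+01, -2.31654131e+01, -2.11620068e-04,
        3.68736641e-03,  4.66056122e-06]), 'position': array([0.23848977, 0.49534939, 0.24979527]), 'tool_rot': array([[-9.00974080e-01,  4.33872211e-01, -7.82297165e-04],
       [ 4.33872835e-01,  9.00973550e-01, -1.01296059e-03],
       [ 2.65333605e-04, -1.25206872e-03, -9.99999181e-01]]), 'ft_force': array([ 0.5913369 , -0.31982865,  0.18854796]), 'wrist_torque': array([ 0.02855206, -0.01951206, -0.01113789]), 'gripper_force': 0.0, 'grip_width': 0.08572716714819542}
```

View pics/scene0.png

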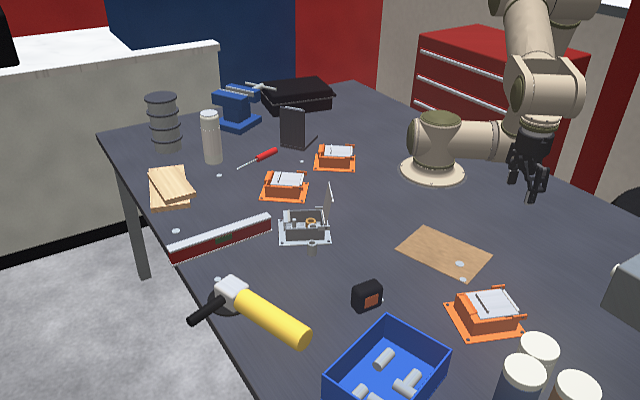

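View pics/side0.png

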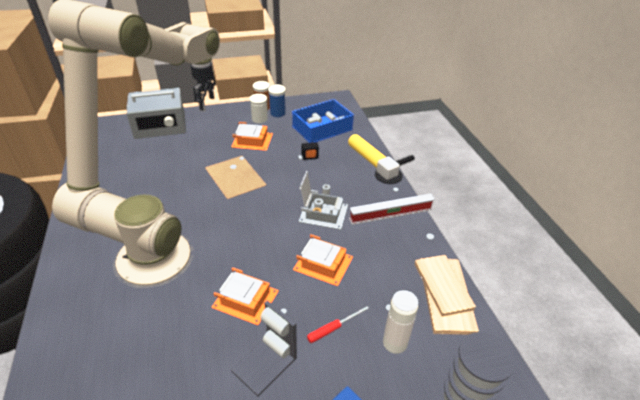

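The grey case is at about (305,225) in the scene view and (323,207) in the side view, with its flap standing on the robot side. I'll zoom in on both.

```bash
cat > h.py <<'E'
import numpy as np,cv2
class V:
    def __init__(s,n):
        z=np.load(n); s.im,s.d,s.T,s.f,s.cx,s.cy=[z[k] for k in("im","d","T","f","cx","cy")]
    def ray(s,u,v):
        r=s.T[:3,:3]@np.array([(u-s.cx)/s.f,(v-s.cy)/s.f,1]); return s.T[:3,3],r
    def onz(s,u,v,z):
        o,r=s.ray(u,v); return o+r*(z-o[2])/r[2]
    def px(s,p):
        c=s.T[:3,:3].T@(np.asarray(p)-s.T[:3,3]); return s.f*c[:2]/c[2]+[s.cx,s.cy]
E
python3 - <<'E'
from h import *
a=V("pics/scene0.npz");b=V("pics/side0.npz")
A=cv2.resize(a.im[170:265,270:360],None,fx=6,fy=6,interpolation=cv2.INTER_CUBIC)[:,:,::-1]
B=cv2.resize(b.im[165:235,290:360],None,fx=6,fy=6,interpolation=cv2.INTER_CUBIC)[:,:,::-1]
cv2.imwrite("pics/cA.png",np.hstack([A[:570,:380*1],cv2.copyMakeBorder(B,0,570-420,0,0,cv2.BORDER_CONSTANT)]))
for v,u in((a,(305,240)),(b,(323,215))): print(v.onz(*u,0.0))
E
```

```text
[6.00400299e-01 1.17042728e-01 1.11022302e-16]
[0.57552644 0.06725832 0.        ]
```

View pics/cA.png

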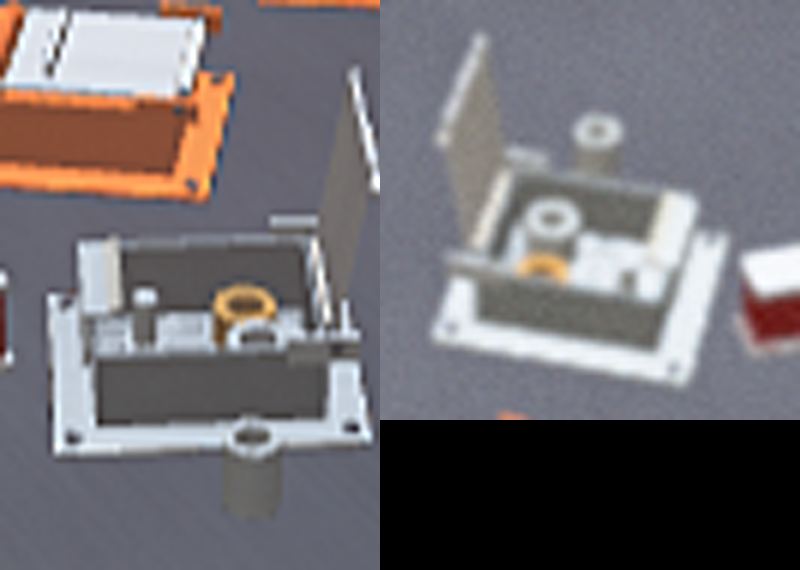

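```bash
python3 - <<'E'
from h import *
a=V("pics/scene0.npz");b=V("pics/side0.npz")
P={}
A=lambda x,y,z:a.onz(270+x/6-.4,170+y/6-.4,z)
B=lambda x,y,z:b.onz(290+(x-380)/6-.4,165+y/6-.4,z)
for n,p in dict(A_px_py=A(58,453,.004),A_mx_py=A(370,440,.004),A_px_my=A(50,295,.004),B_mx_my=B(433,338,.004),B_px_my=B(688,383,.004),B_px_py=B(730,235,.004)).items():
    P[n]=p; print(n,p.round(4))
ang=lambda d:np.degrees(np.arctan2(d[1],d[0]))
print("yaw",ang(P["A_px_py"]-P["A_mx_py"]),ang(P["B_px_my"]-P["B_mx_my"]),ang(P["A_px_py"]-P["A_px_my"])-90,ang(P["B_px_py"]-P["B_px_my"])-90)
print("centres",(P["A_mx_py"]+P["A_px_my"])/2,(P["B_mx_my"]+P["B_px_py"])/2)
print("socket bottom A",A(252,510,0),"flap top B",B(480,38,.15),B(442,140,.15))
E
```

```text
A_px_py [0.6773 0.1043 0.004 ]
A_mx_py [0.5469 0.1717 0.004 ]
A_px_my [ 0.6175 -0.0113  0.004 ]
B_mx_my [0.4834 0.0535 0.004 ]
B_px_my [ 0.6164 -0.0164  0.004 ]
B_px_py [0.678  0.1002 0.004 ]
yaw -27.315480608737086 -27.73764539468666 -27.350141260394075 -27.83197188899456
centres [0.58220705 0.08016452 0.004     ] [0.58070121 0.07685913 0.004     ]
socket bottom A [0.61969701 0.18300147 0.        ] flap top B [0.53145703 0.13884397 0.15      ] [0.49004589 0.05456666 0.15      ]
```

Request:
servo_tool([
  {"tx":1.2,"ty":-1.8,"claw":0,"yaw":-1.8},
  {"tx":2,"ty":-3,"claw":0},
  {"tx":2,"ty":-3,"claw":0},
  {"tx":2,"ty":-3,"claw":0},
  {"tx":2,"ty":-3,"claw":0},
  {"tx":2,"ty":-3,"claw":0},
  {"tx":2,"ty":-3,"claw":0},
  {"tx":2,"ty":-3,"claw":0},
  {"tx":2,"ty":-3,"claw":0},
  {"tx":2,"ty":-3,"claw":0},
  {"tx":2,"ty":-3,"claw":0},
  {"tx":2,"ty":-3,"claw":0},
  {"tx":1,"ty":-1.6,"claw":0},
  {"claw":0},
  {"claw":0},
])

```text
invalid input at $.steps[0]: expected keys tx, ty, tz, yaw, claw
```

```bash
python3 - <<'E'
from rig import env
import cv2,numpy as np
m=env.camera_model("wrist"); im,d=env.get_image("wrist")
cv2.imwrite("pics/w1.png",im[:,:,::-1])
np.savez("pics/w1.npz",im=im,d=d,T=m["T"],f=200/np.tan(np.radians(m["fovy"])/2),cx=m["cx"],cy=m["cy"])
o=env.observe();print(o["position"],o["tool_rot"],o["ft_force"],o["grip_width"],env.tcp_to_tips,m["T"])
E
```

```text
[0.23851344 0.49537743 0.24983785] [[-9.00962822e-01  4.33895711e-01 -7.10892838e-04]
 [ 4.33896221e-01  9.00962407e-01 -8.99707528e-04]
 [ 2.50108485e-04 -1.11905675e-03 -9.99999343e-01]] [0.36376744 0.13209702 1.1424106 ] 0.08542083077636221 0.019 [[ 0.43290255  0.86186473  0.26416769  0.17155377]
 [ 0.90143999 -0.41352197 -0.12808405  0.52752213]
 [-0.00115198  0.29357923 -0.95593405  0.37320468]
 [ 0.          0.          0.          1.        ]]
```

View pics/w1.png

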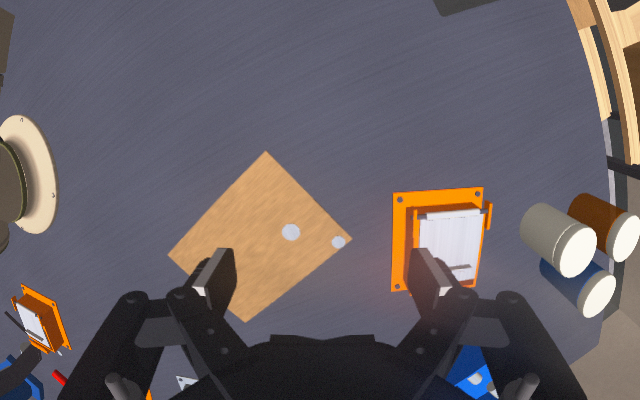

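The move was refused because every row needs all the keys, so this picture was taken at the start pose (fingers open, over the board and an orange case). I'll send it again with full rows.

Request:
servo_tool([
  {"tx":1.2,"ty":-1.8,"tz":0,"yaw":-1.8,"claw":0},
  {"tx":2,"ty":-3,"tz":0,"yaw":0,"claw":0},
  {"tx":2,"ty":-3,"tz":0,"yaw":0,"claw":0},
  {"tx":2,"ty":-3,"tz":0,"yaw":0,"claw":0},
  {"tx":2,"ty":-3,"tz":0,"yaw":0,"claw":0},
  {"tx":2,"ty":-3,"tz":0,"yaw":0,"claw":0},
  {"tx":2,"ty":-3,"tz":0,"yaw":0,"claw":0},
  {"tx":2,"ty":-3,"tz":0,"yaw":0,"claw":0},
  {"tx":2,"ty":-3,"tz":0,"yaw":0,"claw":0},
  {"tx":2,"ty":-3,"tz":0,"yaw":0,"claw":0},
  {"tx":2,"ty":-3,"tz":0,"yaw":0,"claw":0},
  {"tx":2,"ty":-3,"tz":0,"yaw":0,"claw":0},
  {"tx":1,"ty":-1.6,"tz":0,"yaw":0,"claw":0},
  {"tx":0,"ty":0,"tz":0,"yaw":0,"claw":0},
  {"tx":0,"ty":0,"tz":0,"yaw":0,"claw":0},
])

```text
time_s: 1.65
position: [0.4803, 0.1317, 0.2501]
tool_rot: [[-0.887, 0.462, -0.001], [0.462, 0.887, 0.0], [0.001, -0.0, -1.0]]
ft_force: [-0.1, 0.9, -0.1]
grip_width: 0.0003
gripper_force: 0.0
```

```bash
cat > look.py <<'E'
from rig import env
import cv2,numpy as np,sys
n,t=sys.argv[1:3]
m=env.camera_model(n); im,d=env.get_image(n)
out=im if n=="wrist" else cv2.resize(im[150:270,250:400],None,fx=5,fy=5,interpolation=cv2.INTER_CUBIC)
cv2.imwrite(f"pics/{t}.png",out[:,:,::-1])
np.savez(f"pics/{t}.npz",im=im,d=d,T=m["T"],f=200/np.tan(np.radians(m["fovy"])/2),cx=m["cx"],cy=m["cy"])
o=env.observe();C=np.array([.5815,.0785]);ex=np.array([.887,-.4617]);ey=np.array([.4617,.887])
p=o["position"];print(o["time_s"],p,"case",(p[:2]-C)@ex,(p[:2]-C)@ey,"F",o["ft_force"],o["grip_width"],o["tool_rot"][:,1],env.tcp_to_tips)
E
python3 look.py wrist w2
```

```text
1.7 [0.48009224 0.13212823 0.25020248] case -0.11470883934028579 0.000748272705204631 F [ 0.75552808  0.02303633 -0.83901792] -0.00013491016974693623 [ 4.61605635e-01  8.87085244e-01 -8.80512227e-05] 0.019
```

View pics/w2.png

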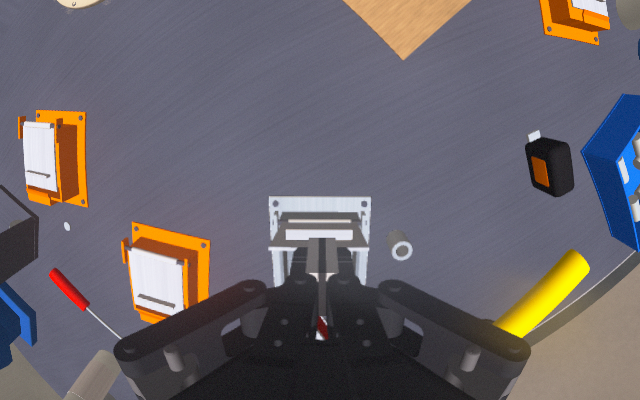

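The wrist view shows the foot plate's rear corners at (269,197) and (371,197). The rib is the white strip around (320,235), and the flap's top edge is around y 248, x 268–368. I'll check the case pose from these.

```bash
python3 - <<'E'
from h import *
w=V("pics/w2.npz");C=np.array([.5815,.0785]);ex=np.array([.887,-.4617]);ey=np.array([.4617,.887])
def on(u,v,z):
    x,y=u-w.cx,v-w.cy;r=np.hypot(x,y);t=r/w.f
    d=w.T[:3,:3]@np.array([np.sin(t)*x/r,np.sin(t)*y/r,np.cos(t)]);o=w.T[:3,3]
    p=o+d*(z-o[2])/d[2];q=p[:2]-C;return (q@ex).round(4),(q@ey).round(4)
print("corners",on(269,197,.004),on(371,197,.004),"edge",on(268,248,.144),on(368,248,.144),"rib",on(286,230,.118),on(353,230,.118),on(320,240,.12))
for v in(222,232,236,240,246,250): print(v,w.d[v,[275,300,335,360]])
E
```

```text
corners (np.float64(-0.0736), np.float64(-0.0662)) (np.float64(-0.0736), np.float64(0.0624)) edge (np.float64(-0.0725), np.float64(-0.0445)) (np.float64(-0.0727), np.float64(0.0389)) rib (np.float64(-0.0779), np.float64(-0.0318)) (np.float64(-0.0779), np.float64(0.0285)) (np.float64(-0.069), np.float64(-0.0012))
222 [0.34290555 0.3450478  0.34418508 0.34574786]
232 [0.34662613 0.2749402  0.27323437 0.30319056]
236 [0.28497568 0.27352697 0.2738002  0.28589633]
240 [0.27445444 0.2733002  0.14846312 0.2744686 ]
246 [0.25699884 0.25650027 0.1412023  0.2566594 ]
250 [0.41009262 0.14616393 0.13859223 0.4101756 ]
```

Request:
servo_tool([
  {"tx":0,"ty":0,"tz":-3,"yaw":0,"claw":0},
  {"tx":0,"ty":0,"tz":-3,"yaw":0,"claw":0},
  {"tx":0,"ty":0,"tz":-3,"yaw":0,"claw":0},
  {"tx":0,"ty":0,"tz":-3,"yaw":0,"claw":0},
  {"tx":0.69,"ty":-0.36,"tz":0.05,"yaw":0,"claw":0},
  {"tx":0.69,"ty":-0.36,"tz":0.05,"yaw":0,"claw":0},
  {"tx":0.69,"ty":-0.36,"tz":0.05,"yaw":0,"claw":0},
  {"tx":0.69,"ty":-0.36,"tz":0.05,"yaw":0,"claw":0},
  {"tx":0.69,"ty":-0.36,"tz":0.05,"yaw":0,"claw":0},
  {"tx":0.69,"ty":-0.36,"tz":0.05,"yaw":0,"claw":0},
  {"tx":0.72,"ty":-0.38,"tz":-0.2,"yaw":0,"claw":0},
  {"tx":0.72,"ty":-0.38,"tz":-0.2,"yaw":0,"claw":0},
  {"tx":0.72,"ty":-0.38,"tz":-0.2,"yaw":0,"claw":0},
  {"tx":0,"ty":0,"tz":0,"yaw":0,"claw":0},
])

```text
time_s: 3.1
position: [0.5443, 0.098, 0.1267]
tool_rot: [[-0.887, 0.463, -0.0], [0.463, 0.887, -0.0], [0.0, -0.0, -1.0]]
ft_force: [-0.3, 0.6, -0.0]
grip_width: 0.0001
gripper_force: 0.1
```

```bash
python3 look.py side s3
```

```text
3.15 [0.54390056 0.09822656 0.12693085] case -0.04245845587974441 0.0001378023939537805 F [-0.04801616  0.54291569 -0.56249863] -3.494801939319549e-05 [ 4.62366751e-01  8.86688732e-01 -2.83815824e-04] 0.019
```

View pics/s3.png

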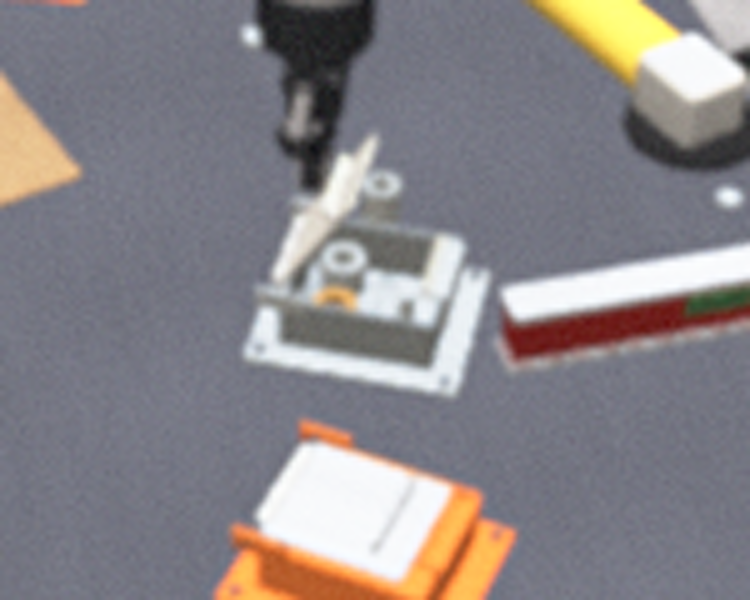

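The side view shows the flap at about 55–60° with the finger behind it, on the rib's hinge side. I'll carry on along the arc.

Request:
servo_tool([
  {"tx":0.42,"ty":-0.22,"tz":-0.55,"yaw":0,"claw":0},
  {"tx":0.42,"ty":-0.22,"tz":-0.55,"yaw":0,"claw":0},
  {"tx":0.34,"ty":-0.18,"tz":-0.48,"yaw":0,"claw":0},
  {"tx":0.34,"ty":-0.18,"tz":-0.48,"yaw":0,"claw":0},
  {"tx":0.27,"ty":-0.14,"tz":-0.4,"yaw":0,"claw":0},
  {"tx":0.27,"ty":-0.14,"tz":-0.4,"yaw":0,"claw":0},
  {"tx":0.2,"ty":-0.1,"tz":-0.45,"yaw":0,"claw":0},
  {"tx":0.2,"ty":-0.1,"tz":-0.45,"yaw":0,"claw":0},
  {"tx":0.13,"ty":-0.07,"tz":-0.48,"yaw":0,"claw":0},
  {"tx":0.13,"ty":-0.07,"tz":-0.48,"yaw":0,"claw":0},
  {"tx":0.05,"ty":-0.03,"tz":-0.45,"yaw":0,"claw":0},
  {"tx":0.05,"ty":-0.02,"tz":-0.45,"yaw":0,"claw":0},
  {"tx":0,"ty":0,"tz":0,"yaw":0,"claw":0},
])

```text
time_s: 4.45
position: [0.5717, 0.0838, 0.0705]
tool_rot: [[-0.887, 0.462, -0.001], [0.462, 0.887, 0.0], [0.001, -0.0, -1.0]]
ft_force: [1.0, -0.6, 1.2]
grip_width: -0.0
gripper_force: 0.7
```

```bash
python3 look.py side s4
```

```text
4.5 [0.57166087 0.08386084 0.07077329] case -0.011202409856935281 0.0002123328438025194 F [ 1.23316773 -1.12711823  1.56165412] 0.00018227122161076605 [ 4.61975327e-01  8.86892741e-01 -2.51947267e-04] 0.019
```

View pics/s4.png

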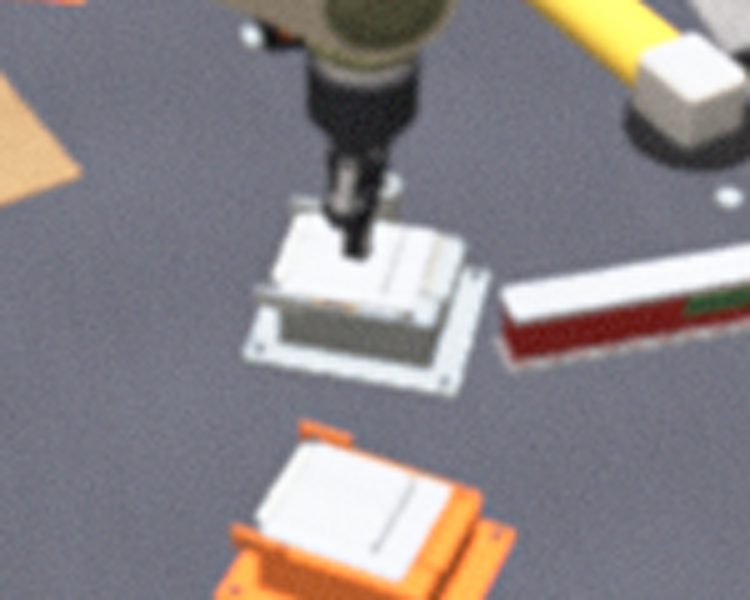

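The flap is nearly level, with the tip at (355,250) and the rib line ahead of it near x 392. I'll press down in small steps.

Request:
servo_tool([
  {"tx":0,"ty":0,"tz":-0.1,"yaw":0,"claw":0},
  {"tx":0,"ty":0,"tz":-0.05,"yaw":0,"claw":0},
  {"tx":0,"ty":0,"tz":0,"yaw":0,"claw":0},
])

```text
time_s: 4.8
position: [0.5717, 0.0838, 0.0697]
tool_rot: [[-0.887, 0.462, -0.0], [0.462, 0.887, -0.0], [0.0, -0.0, -1.0]]
ft_force: [-0.1, -0.1, 1.5]
grip_width: -0.0
gripper_force: 0.9
```

Request:
servo_tool([
  {"tx":0,"ty":0,"tz":-0.1,"yaw":0,"claw":0},
  {"tx":0,"ty":0,"tz":0,"yaw":0,"claw":0},
])

```text
time_s: 5.0
position: [0.5718, 0.0839, 0.069]
tool_rot: [[-0.887, 0.462, 0.0], [0.462, 0.887, 0.0], [-0.0, 0.0, -1.0]]
ft_force: [-1.9, -0.5, 7.0]
grip_width: 0.0002
gripper_force: 3.2
```

Request:
servo_tool([
  {"tx":0.18,"ty":-0.09,"tz":0,"yaw":0,"claw":0},
  {"tx":0.18,"ty":-0.09,"tz":0,"yaw":0,"claw":0},
  {"tx":0.18,"ty":-0.09,"tz":0,"yaw":0,"claw":0},
  {"tx":0.18,"ty":-0.09,"tz":0,"yaw":0,"claw":0},
  {"tx":0.18,"ty":-0.09,"tz":0,"yaw":0,"claw":0},
  {"tx":0.18,"ty":-0.09,"tz":0,"yaw":0,"claw":0},
  {"tx":0,"ty":0,"tz":0,"yaw":0,"claw":0},
])

```text
time_s: 5.7
position: [0.5818, 0.079, 0.0688]
tool_rot: [[-0.887, 0.462, -0.002], [0.462, 0.887, 0.001], [0.002, -0.0, -1.0]]
ft_force: [-3.6, 2.0, 6.1]
grip_width: 0.0002
gripper_force: 3.2
```

Request:
servo_tool([
  {"tx":0.18,"ty":-0.09,"tz":0,"yaw":0,"claw":0},
  {"tx":0.18,"ty":-0.09,"tz":0,"yaw":0,"claw":0},
  {"tx":0.18,"ty":-0.1,"tz":0,"yaw":0,"claw":0},
  {"tx":0.18,"ty":-0.09,"tz":0,"yaw":0,"claw":0},
  {"tx":0.18,"ty":-0.1,"tz":0,"yaw":0,"claw":0},
  {"tx":0.18,"ty":-0.09,"tz":0,"yaw":0,"claw":0},
  {"tx":0,"ty":0,"tz":0,"yaw":0,"claw":0},
])

```text
time_s: 6.4
position: [0.5922, 0.0736, 0.0686]
tool_rot: [[-0.887, 0.462, -0.003], [0.462, 0.887, 0.001], [0.003, -0.0, -1.0]]
ft_force: [-5.0, 1.9, 7.3]
grip_width: -0.0002
gripper_force: 4.7
```

```bash
python3 look.py side s5
```

```text
6.45 [0.59217813 0.07356976 0.06865597] case 0.011747797406051554 0.0005569706410280549 F [-5.08186186  3.02947347  7.42347191] 7.224028170309512e-05 [ 4.61761910e-01  8.87003840e-01 -3.55167841e-04] 0.019
```

View pics/s5.png

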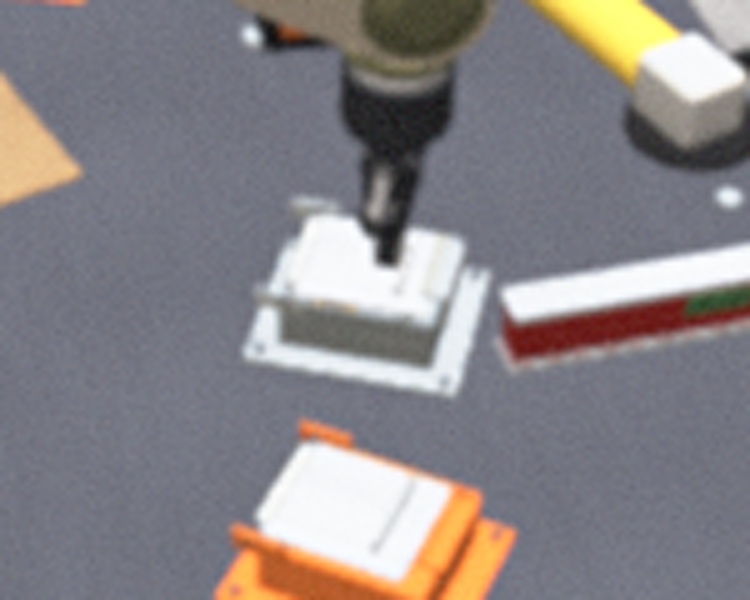

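The flap has slid along: the rib line is at x≈403 instead of 392. I'll push on to the stop.

Request:
servo_tool([
  {"tx":0.18,"ty":-0.09,"tz":0,"yaw":0,"claw":0},
  {"tx":0.18,"ty":-0.1,"tz":0,"yaw":0,"claw":0},
  {"tx":0.18,"ty":-0.09,"tz":0,"yaw":0,"claw":0},
  {"tx":0,"ty":0,"tz":0,"yaw":0,"claw":0},
])

```text
time_s: 6.85
position: [0.5976, 0.0708, 0.0686]
tool_rot: [[-0.887, 0.462, -0.003], [0.462, 0.887, 0.001], [0.003, -0.0, -1.0]]
ft_force: [-5.1, 2.5, 7.0]
grip_width: 0.0002
gripper_force: 4.7
```

Request:
servo_tool([
  {"tx":0.09,"ty":-0.05,"tz":0,"yaw":0,"claw":0},
  {"tx":0.09,"ty":-0.04,"tz":0,"yaw":0,"claw":0},
  {"tx":0,"ty":0,"tz":0,"yaw":0,"claw":0},
])

```text
time_s: 7.15
position: [0.598, 0.0705, 0.0683]
tool_rot: [[-0.887, 0.462, -0.007], [0.462, 0.887, 0.002], [0.007, -0.001, -1.0]]
ft_force: [-11.2, 5.3, 8.9]
grip_width: -0.0001
gripper_force: 7.5
```

The tip stopped advancing and the push force rose at the expected stop position. One more small push to confirm, then I'll back off: first hingewards, then up.

Request:
servo_tool([
  {"tx":0.09,"ty":-0.05,"tz":0,"yaw":0,"claw":0},
  {"tx":0,"ty":0,"tz":0,"yaw":0,"claw":0},
])

```text
time_s: 7.35
position: [0.5981, 0.0704, 0.0681]
tool_rot: [[-0.887, 0.461, -0.009], [0.461, 0.887, 0.003], [0.009, -0.001, -1.0]]
ft_force: [-12.6, 6.3, 9.6]
grip_width: 0.0004
gripper_force: 9.9
```

Request:
servo_tool([
  {"tx":-0.27,"ty":0.14,"tz":0.1,"yaw":0,"claw":0},
  {"tx":-0.1,"ty":0.05,"tz":0.3,"yaw":0,"claw":0},
  {"tx":0,"ty":0,"tz":1,"yaw":0,"claw":0},
  {"tx":0,"ty":0,"tz":3,"yaw":0,"claw":0},
  {"tx":-2,"ty":1,"tz":3,"yaw":0,"claw":0},
  {"tx":-3,"ty":1.5,"tz":3,"yaw":0,"claw":0},
  {"tx":-3,"ty":1.5,"tz":2,"yaw":0,"claw":0},
  {"tx":0,"ty":0,"tz":0,"yaw":0,"claw":0},
  {"tx":0,"ty":0,"tz":0,"yaw":0,"claw":0},
])

```text
time_s: 8.25
position: [0.518, 0.1106, 0.1936]
tool_rot: [[-0.887, 0.462, 0.002], [0.462, 0.887, -0.0], [-0.002, 0.001, -1.0]]
ft_force: [0.9, -0.2, 0.2]
grip_width: 0.0001
gripper_force: 0.0
```

```bash
python3 look.py side s6; python3 - <<'E'
import cv2,numpy as np
from rig import env
a=cv2.imread("pics/s6.png")[150:420,150:550]
im,_=env.get_image("scene")
b=cv2.resize(im[185:252,262:362],(400,268),interpolation=cv2.INTER_CUBIC)[:,:,::-1]
cv2.imwrite("pics/end.png",np.vstack([a,b]))
E
```

```text
8.3 [0.51825469 0.11028646 0.19273449] case -0.07077439888601461 -0.0010057710499380339 F [ 0.13802111 -0.27541178 -0.19900695] 0.00010886439414437197 [4.62073230e-01 8.86841764e-01 1.27551163e-04] 0.019
```

View pics/end.png

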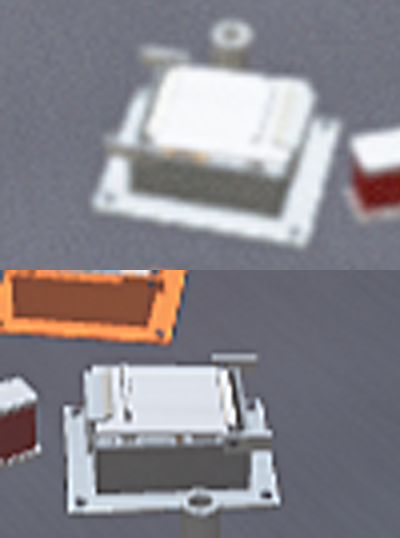

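In both views the flap lies flat with its free edge under the lip (scene crop, around (105,390)). The arm is clear and the socket and level haven't moved, so I'm handing in.

```bash
python3 -c "
from rig import env
print(env.close_job())"
```

```text
the job is handed in; nothing more can be done
None
```

The case is closed: the flap was folded down, slid to its stop and stayed tucked under the lip after I let go; the job is handed in at about 8 s of the 42 s, but no verdict came back.

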